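# Close the last fastener on the leaf display case

### The job

The clear cover of the leaf display case is held by three wing fasteners on its metal rim; two are locked, and one was left open, its wing lying along the rim. Turn the open one clockwise (seen from above), about a quarter turn, until it drops home in its locked detent and stays there with its wing pointing straight across the rim like the others, then let go. Leave the two locked ones locked.

Things in the scene. Friction and masses are not known exactly. Their poses are not given: they have to be found in the camera images.
- wing_a (a joint): Angle (rad) of the fastener left open: 0 (its start) = wing along the long side of the rim, growing clockwise seen from above, locked detent and stop at 1.57 (wing straight across the rim). It rests in either detent; between them it rises by up to 4 mm (at 0.79) against a 10 N spring, needing up to 0.1 N m; let go past about 0.9 it snaps on to 1.57 by itself. Which of the three places it sits on varies.
- wing_a_grip (a point): Grip point of the open fastener, on its turning axis. The wing is an upright black plate 44 mm long, 10 thick, 30 high; this point is 9 mm below its top edge. z is up, y runs along the wing's length, x across its thickness (turning with it). Under the wing: a hub, 11 mm radius, 3 high, on a stem over a steel seat of 19 mm radius. The point is 73 mm above the table in either detent.
- wing_b (a joint): Angle (rad) of a second fastener of the same make: 0 = locked (wing across the rim), as it starts, to be left so; negative when turned anticlockwise towards open. All three sit on top of the fixed case (200 x 260 mm, 45 high), on its long sides: two on one side 176 mm apart, one in the middle of the other side 156 mm across.
- wing_c (a joint): Angle (rad) of the third fastener of the same make: 0 = locked (wing across the rim), as it starts, to be left so; negative when turned anticlockwise towards open.

How it is judged (in metres and radians):
At the end, for the whole second after the job is handed in: The fastener that was open stands still within 10 degrees of its locked stop (angle above 1.4 rad), and the other two are still locked (angle above -0.17 rad) (value of joint wing_a above 1.4 rad and velocity of joint wing_a below 0.05 rad/s and value of joint each of wing_b, wing_c above -0.17 rad); the robot touches nothing.
It fails at once if a fastener that was locked is turned out of its detent (value of joint any of wing_b, wing_c below -0.35 rad).
It also fails if it takes over 32 s, if anything falls off the work surface, if the arm or the gripper's body presses on something with over 40 N, if the wrist force passes 120 N, or if a joint passes its speed limit or range.

### The arm

A 6-joint arm with a two-finger parallel gripper is mounted at the origin on the work surface. World frame = base frame: x ahead of the robot, y to its left, z up, the work surface at z = 0. Lengths are in mm, angles in degrees, forces in N, time in s.
With the tool pointing down it reaches from about 275 to 850 mm from the base axis. Payload 5.2 kg.
Tool frame: the origin (TCP) lies at the very end of the fingers, on their centre line; the grasp point (between the pads) lies 19 mm behind it; z points along the fingers, y is the line along which they close (so a half turn about z gives the same grasp; the last joint's range is limited). The gripper opens to 85 mm and grips with 20 to 120 N. Pads are 22 mm wide; open, the fingers measure 114 mm over their backs; the gripper's body (76 mm by 85 mm) begins 54 mm behind the grasp point. The pads swing forward as they close: fully open they stand 13 mm farther back than shut.
Start: joints at [64.125, 14.817, 87.949, -0, 77.235, -11.62], TCP at [135.41, 533.075, 231.31] pointing down, gripper open.
Joint ranges: [-179.93, 179.93], [-52.35, 119.4], [10.71, 147.94], [-69.91, 249.91], [12.55, 155.21], [-178.61, 178.61]. Speed limits (degrees/s): [147.25, 147.25, 180, 180, 180, 180].

### API

Orientations are given as [roll, pitch, yaw] about the fixed x, y, z axes, in that order (R = Rz(yaw) Ry(pitch) Rx(roll)).
In Python, from rig import monitor, eyes, arm, nets gives the robot as it stands.
- The arm moves only by the tool move_arm, never from a script. Its argument "deltas" is a list of rows, each an object of numbers: "ax", "ay", "az": the turn, a rotation vector about the tool's x, y, z in degrees; "dx", "dy", "dz": the shift along the tool's x, y, z in m; "claw": the gripper's target within -1 to 1 (fully open at 1, half-way at 0, shut at -1). In form: [{"ax": .., "ay": .., "az": .., "dx": .., "dy": .., "dz": .., "claw": ..}, ...]. A call has 1 to 8 rows; each row is the pose to reach, as a shift and turn from the pose commanded when the call began, along the tool's axes at that moment; what a row does not reach only later rows make up. A row lasts 1/12 s, in which the tool goes at most 41.7 mm and 7.16 degrees, less where a joint would pass 70% of its speed; a pose out of reach is approached as far as the arm can. A call with a gripper value outside its range is refused whole. The fingers move at their own pace and stop on an object; the grip force is fixed at half the most. Time passes only in rows, so rows that repeat a pose let the fingers close. It gives the time, the measured TCP pose, the force, the opening and the grip force at its end, in the units of the state.
- monitor.get_obs(): the state, without advancing time (a new reading comes with each control period).
- eyes.grab_frame(name): name is "scene" or "top" or "wrist"; returns (picture, depth): 384x512x3 uint8, red, green, blue; 384x512 float32, mm along the optical axis (not along the pixel's ray), 0 where there is no reading.
- eyes.camera_model(name): a dict with "fx", "fy", "cx", "cy" (pixels), "k1" (the pictures are not rectified: a ray, as slopes to the right and down, at radius r is drawn at 1 + k1 r^2 times it, then the intrinsics apply), "eye" and "orientation" of the camera in the world. Camera axes: x right, y down, z forward; pixel columns grow to the right and rows downward; lengths in mm; the calibration is good to about 2 mm. A picture is of the moment at which its call begins: read the wrist's pose just before it. camera_model takes no time and is no camera call; for the wrist camera it gives the pose at the moment of the call.
- arm.job_done(): hands the job in; it is judged then, once.
Trained networks look in the newest picture that a camera, given by its name, has taken for a name from the list of things; names that differ only in an ending like _2 or _b are one class to them, and where a whole thing is asked for, a point or a joint stands for the part that bears it (a point fixed in the world has none). Each returns a list of dicts, best first, with "p" (0 to 1); they miss things now and then, are a little off and sometimes report something else, mostly with a low value. They report only what shows in the picture. A call takes as long as a camera call.
- nets.spot_in(name, camera): "location" ([column, row] in pixels, amid what is visible of it).
- nets.spot_point(name, camera): "location" ([column, row] in pixels: a listed point, or the origin of a listed thing).
The state is a dict: "t": time; "qpos": joint angles; "qd": joint speeds; "effort": joint torques, N m; "tool_pos": TCP position; "tool_rot": TCP orientation; "wrist_force": force on the tool from outside, world axes, zero at the start; "moment": the same for the moment, N m; "grip_width": opening from 0.0 (shut) to 1.0 (fully open); "grasp_force": force on a finger pad.
Only numpy, scipy, OpenCV 4.12 (cv2) and the standard library are available. Lean on these libraries where they do the work, as an engineer would, in place of code of your own. Each camera call takes 0.05 s, during which the arm holds its last target. There are 200 camera calls.

## Working session

There is one attempt and no reset: what is moved stays moved. The work goes in short steps, Python scripts to look and compute and a tool call to move; the robot and the scene stay as the last step left them, time stands still between calls to the robot, and variables do not carry over. Pictures are saved under pics/ and viewed, at most 10 in all, crops included, and the job is handed in when it is done.

Besides the shell and the picture viewer there is one more tool, called as a command line: name --argument value ..., lists and objects as JSON in quotes. move_arm: Moves the arm, as the interface text tells. Its arguments: {"type":"object","properties":{"deltas":{"type":"array"}},"required":["deltas"]}

```bash
mkdir -p pics
cat > h.py <<'E'
import numpy as np, cv2
from scipy.spatial.transform import Rotation as R
from rig import monitor, eyes, arm, nets
def rot(o):
    o=np.array(o,float)
    if o.shape==(3,3): return o
    if o.shape==(3,): return R.from_euler('xyz',o,degrees=True).as_matrix()
    return R.from_quat(o).as_matrix()
def to_plane(m,uv,z):
    K=np.array([[m['fx'],0,m['cx']],[0,m['fy'],m['cy']],[0,0,1]])
    d=cv2.undistortPoints(np.array([[uv]],float),K,np.array([m['k1'],0,0,0,0.]))[0,0]
    r=rot(m['orientation'])@np.array([d[0],d[1],1]); e=np.array(m['eye'])
    return e+r*(z-e[2])/r[2]
def snap(c,f):
    p,d=eyes.grab_frame(c); cv2.imwrite(f,p[:,:,::-1]); return p,d
E
python3 - <<'E'
from h import *
print(monitor.get_obs())
p,d=snap('top','pics/top1.png'); m=eyes.camera_model('top'); print(m)
for n in ['wing_a','wing_b']:
    for f in (nets.spot_in,):
        for q in f(n,'top')[:5]: print(n,q,to_plane(m,q['location'],73).round(1))
for q in nets.spot_point('wing_a_grip','top')[:5]: print(q,to_plane(m,q['location'],73).round(1))
E
```

```text
{'t': 0.0, 'qpos': array([ 6.41258849e+01,  1.48604191e+01,  8.80134648e+01, -2.35663387e-03,
        7.72322138e+01, -1.16194734e+01]), 'qd': array([-0.00294841,  0.0445085 , -0.08850509, -0.04712998, -0.02153784,
       -0.035746  ]), 'effort': array([-7.09518717e-04, -4.46038556e+01, -2.90560180e+01, -5.61210491e-04,
        1.22585447e-02,  2.42888120e-05]), 'tool_pos': array([135.17928806, 532.57679845, 230.44706001]), 'tool_rot': array([-1.79895614e+02, -1.91188980e-02,  1.65745864e+02]), 'wrist_force': array([ 0.23936469, -0.40889971, -0.09998849]), 'moment': array([0.01613386, 0.01548848, 0.01169333]), 'grasp_force': 0.0, 'grip_width': 1.0001209820569796}
{'fx': 458.60706231985245, 'fy': 458.60706231985245, 'cx': 263.6130883826038, 'cy': 199.71701270675933, 'k1': -0.08035580101803803, 'eye': array([515.91485526,  19.47631929, 919.5677106 ]), 'orientation': array([-175.10716015,   -0.73546872,  -88.90469565])}
wing_a {'location': [227.8, 167.4], 'p': 0.7} [647.7  77.9  73. ]
wing_a {'location': [242.0, 265.9], 'p': 0.68} [466.1  47.3  73. ]
wing_a {'location': [156.1, 231.1], 'p': 0.6} [526.5 207.3  73. ]
wing_b {'location': [227.8, 167.4], 'p': 0.7} [647.7  77.9  73. ]
wing_b {'location': [242.0, 265.9], 'p': 0.68} [466.1  47.3  73. ]
wing_b {'location': [156.1, 231.1], 'p': 0.6} [526.5 207.3  73. ]
{'location': [231.9, 172.6], 'p': 0.62} [638.1  70.   73. ]
```

View pics/top1.png

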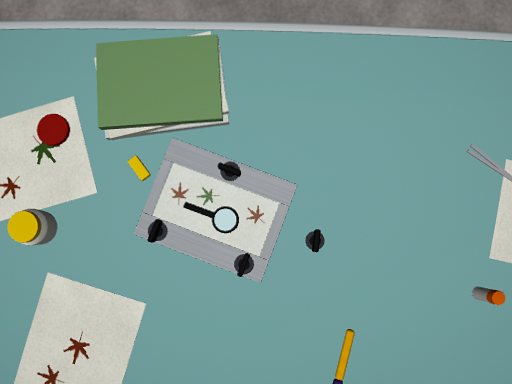

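The picture shows the open wing at about (230,171), in the middle of one long side. The locked ones are at (157,230) and (244,265). Their geometry gives a grip of about (640,71) and a long-side azimuth of about 69°. A loose look-alike at (316,240) is not on the case. I'm moving above the open wing.

move_arm --deltas '[{"dx": -0.025, "dy": -0.0135}, {"dx": -0.05, "dy": -0.027}, {"dx": -0.075, "dy": -0.0405}, {"dx": -0.1, "dy": -0.054}, {"dx": -0.125, "dy": -0.0675}, {"dx": -0.15, "dy": -0.081}, {"dx": -0.175, "dy": -0.0945}, {"dx": -0.2, "dy": -0.108}]'

```text
invalid input
```

move_arm --deltas '[{"dx": -0.025, "dy": -0.0135}, {"dx": -0.05, "dy": -0.027}, {"dx": -0.075, "dy": -0.0405}, {"dx": -0.1, "dy": -0.054}, {"dx": -0.125, "dy": -0.0675}, {"dx": -0.15, "dy": -0.081}, {"dx": -0.175, "dy": -0.0945}, {"dx": -0.2, "dy": -0.108}]'

```text
invalid input
```

move_arm --deltas '[{"dx": -0.025, "dy": -0.0135}, {"dx": -0.05, "dy": -0.027}, {"dx": -0.075, "dy": -0.0405}, {"dx": -0.1, "dy": -0.054}, {"dx": -0.125, "dy": -0.0675}, {"dx": -0.15, "dy": -0.081}, {"dx": -0.175, "dy": -0.0945}, {"dx": -0.204, "dy": -0.108}]'

```text
invalid input
```

move_arm --deltas '[{"az": 6}, {"az": 12}, {"az": 18}, {"az": 24}, {"az": 30}, {"az": 36}, {"az": 42}, {"az": 48}]'

```text
invalid input
```

move_arm --deltas '[{"az": 6}, {"az": 12}, {"az": 18}, {"az": 24}, {"az": 30}, {"az": 36}, {"az": 42}, {"az": 48}]'

```text
invalid input
```

Run:
```python
from h import *
o=monitor.get_obs(); print(o['t'],o['tool_pos'],o['tool_rot'],o['qpos'])
m=eyes.camera_model('wrist'); p,d=snap('wrist','pics/w1.png'); print(m)
for q in nets.spot_point('wing_a_grip','wrist')[:4]: print(q,to_plane(m,q['location'],73).round(1))
for q in nets.spot_in('wing_a','wrist')[:4]: print(q,to_plane(m,q['location'],73).round(1))
```

```text
0.2 [135.23871048 532.78596809 230.77465866] [-1.79934615e+02 -1.60594878e-02  1.65747233e+02] [ 6.41267131e+01  1.48453650e+01  8.79868885e+01  2.62473617e-03
  7.72350263e+01 -1.16211110e+01]
{'fx': 288.8420401813872, 'fy': 288.8420401813872, 'cx': 257.50072241201093, 'cy': 191.59524285399908, 'k1': -0.02070331705010364, 'eye': array([ 69.19396921, 549.70193743, 373.72073145]), 'orientation': array([1.64684768e+02, 8.48652928e-02, 7.57810802e+01])}
```

View pics/w1.png

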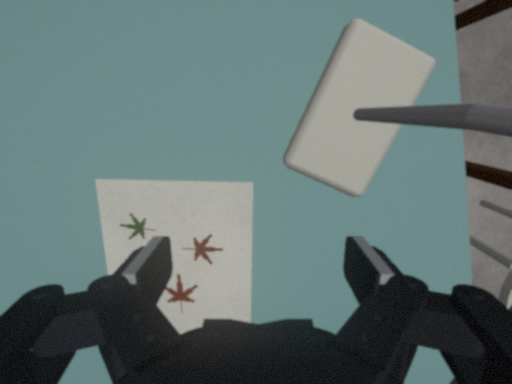

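The move was refused, probably because every field is required. The wrist picture shows only paper and a stand off to the right at (400,115), which is away from my path. I'm resending with all fields filled.

move_arm --deltas '[{"ax": 0, "ay": 0, "az": 0, "dx": -0.025, "dy": -0.0135, "dz": 0, "claw": 1}, {"ax": 0, "ay": 0, "az": 0, "dx": -0.05, "dy": -0.027, "dz": 0, "claw": 1}, {"ax": 0, "ay": 0, "az": 0, "dx": -0.075, "dy": -0.0405, "dz": 0, "claw": 1}, {"ax": 0, "ay": 0, "az": 0, "dx": -0.1, "dy": -0.054, "dz": 0, "claw": 1}, {"ax": 0, "ay": 0, "az": 0, "dx": -0.125, "dy": -0.0675, "dz": 0, "claw": 1}, {"ax": 0, "ay": 0, "az": 0, "dx": -0.15, "dy": -0.081, "dz": 0, "claw": 1}, {"ax": 0, "ay": 0, "az": 0, "dx": -0.175, "dy": -0.0945, "dz": 0, "claw": 1}, {"ax": 0, "ay": 0, "az": 0, "dx": -0.2, "dy": -0.108, "dz": 0, "claw": 1}]'

```text
t: 1.02
tool_pos: [303.5, 378.1, 231.4]
tool_rot: [180.0, 0.0, 165.8]
wrist_force: [-0.1, 0.8, -0.1]
grip_width: 0.992
grasp_force: 0.0
```

move_arm --deltas '[{"ax": 0, "ay": 0, "az": 0, "dx": -0.025, "dy": -0.0135, "dz": 0, "claw": 1}, {"ax": 0, "ay": 0, "az": 0, "dx": -0.05, "dy": -0.027, "dz": 0, "claw": 1}, {"ax": 0, "ay": 0, "az": 0, "dx": -0.075, "dy": -0.0405, "dz": 0, "claw": 1}, {"ax": 0, "ay": 0, "az": 0, "dx": -0.1, "dy": -0.054, "dz": 0, "claw": 1}, {"ax": 0, "ay": 0, "az": 0, "dx": -0.125, "dy": -0.0675, "dz": 0, "claw": 1}, {"ax": 0, "ay": 0, "az": 0, "dx": -0.15, "dy": -0.081, "dz": 0, "claw": 1}, {"ax": 0, "ay": 0, "az": 0, "dx": -0.175, "dy": -0.0945, "dz": 0, "claw": 1}, {"ax": 0, "ay": 0, "az": 0, "dx": -0.2, "dy": -0.108, "dz": 0, "claw": 1}]'

```text
t: 1.68
tool_pos: [470.8, 224.1, 231.4]
tool_rot: [180.0, 0.0, 165.7]
wrist_force: [-0.3, -0.0, -0.1]
grip_width: 1.0
grasp_force: 0.0
```

move_arm --deltas '[{"ax": 0, "ay": 0, "az": 0, "dx": -0.025, "dy": -0.0135, "dz": 0, "claw": 1}, {"ax": 0, "ay": 0, "az": 0, "dx": -0.05, "dy": -0.027, "dz": 0, "claw": 1}, {"ax": 0, "ay": 0, "az": 0, "dx": -0.075, "dy": -0.0405, "dz": 0, "claw": 1}, {"ax": 0, "ay": 0, "az": 0, "dx": -0.1, "dy": -0.054, "dz": 0, "claw": 1}, {"ax": 0, "ay": 0, "az": 0, "dx": -0.125, "dy": -0.0675, "dz": 0, "claw": 1}, {"ax": 0, "ay": 0, "az": 0, "dx": -0.15, "dy": -0.081, "dz": 0, "claw": 1}, {"ax": 0, "ay": 0, "az": 0, "dx": -0.175, "dy": -0.0945, "dz": 0, "claw": 1}, {"ax": 0, "ay": 0, "az": 0, "dx": -0.204, "dy": -0.108, "dz": 0, "claw": 1}]'

```text
t: 2.35
tool_pos: [641.5, 69.5, 231.3]
tool_rot: [180.0, -0.0, 165.8]
wrist_force: [1.1, 1.1, -0.9]
grip_width: 0.999
grasp_force: 0.0
```

move_arm --deltas '[{"ax": 0, "ay": 0, "az": 6, "dx": 0, "dy": 0, "dz": 0, "claw": 1}, {"ax": 0, "ay": 0, "az": 12, "dx": 0, "dy": 0, "dz": 0, "claw": 1}, {"ax": 0, "ay": 0, "az": 18, "dx": 0, "dy": 0, "dz": 0, "claw": 1}, {"ax": 0, "ay": 0, "az": 24, "dx": 0, "dy": 0, "dz": 0, "claw": 1}, {"ax": 0, "ay": 0, "az": 30, "dx": 0, "dy": 0, "dz": 0, "claw": 1}, {"ax": 0, "ay": 0, "az": 36, "dx": 0, "dy": 0, "dz": 0, "claw": 1}, {"ax": 0, "ay": 0, "az": 42, "dx": 0, "dy": 0, "dz": 0, "claw": 1}, {"ax": 0, "ay": 0, "az": 48, "dx": 0, "dy": 0, "dz": 0, "claw": 1}]'

```text
t: 3.02
tool_pos: [641.0, 70.3, 231.1]
tool_rot: [-180.0, -0.0, 117.4]
wrist_force: [0.3, -0.4, -0.1]
grip_width: 0.998
grasp_force: 0.0
```

move_arm --deltas '[{"ax": 0, "ay": 0, "az": 6, "dx": 0, "dy": 0, "dz": 0, "claw": 1}, {"ax": 0, "ay": 0, "az": 12, "dx": 0, "dy": 0, "dz": 0, "claw": 1}, {"ax": 0, "ay": 0, "az": 18, "dx": 0, "dy": 0, "dz": 0, "claw": 1}, {"ax": 0, "ay": 0, "az": 24, "dx": 0, "dy": 0, "dz": 0, "claw": 1}, {"ax": 0, "ay": 0, "az": 30, "dx": 0, "dy": 0, "dz": 0, "claw": 1}, {"ax": 0, "ay": 0, "az": 36, "dx": 0, "dy": 0, "dz": 0, "claw": 1}, {"ax": 0, "ay": 0, "az": 42, "dx": 0, "dy": 0, "dz": 0, "claw": 1}, {"ax": 0, "ay": 0, "az": 48, "dx": 0, "dy": 0, "dz": 0, "claw": 1}]'

```text
t: 3.68
tool_pos: [641.0, 70.3, 231.2]
tool_rot: [-180.0, 0.0, 69.4]
wrist_force: [-0.1, 0.8, -0.8]
grip_width: 1.005
grasp_force: 0.0
```

Run:
```python
from h import *
eyes.grab_frame('top')
o=monitor.get_obs(); print(o['t'],o['tool_pos'],o['tool_rot'],o['qpos'])
m=eyes.camera_model('wrist'); p,d=snap('wrist','pics/w2.png'); print(m)
for q in nets.spot_point('wing_a_grip','wrist')[:4]: print(q,to_plane(m,q['location'],73).round(1))
for q in nets.spot_in('wing_a','wrist')[:4]: print(q,to_plane(m,q['location'],73).round(1))
```

```text
3.7333 [641.00391132  70.32724112 231.13865195] [-1.79985142e+02  5.84054814e-03  6.91027662e+01] [-3.63204807e+00  2.46525644e+01  7.37865899e+01 -1.18029961e-03
  8.15767678e+01  1.72653595e+01]
{'fx': 288.8420401813872, 'fy': 288.8420401813872, 'cx': 257.50072241201093, 'cy': 191.59524285399908, 'k1': -0.02070331705010364, 'eye': array([663.68664065, 133.17602674, 374.06668054]), 'orientation': array([ 1.64615459e+02,  4.04795057e-02, -2.08614212e+01])}
{'location': [259.5, 168.8], 'p': 0.78} [644.9  78.5  73. ]
{'location': [125.5, 244.4], 'p': 0.72} [470.4  51.   73. ]
{'location': [109.0, 90.5], 'p': 0.63} [533.2 205.7  73. ]
```

View pics/w2.png

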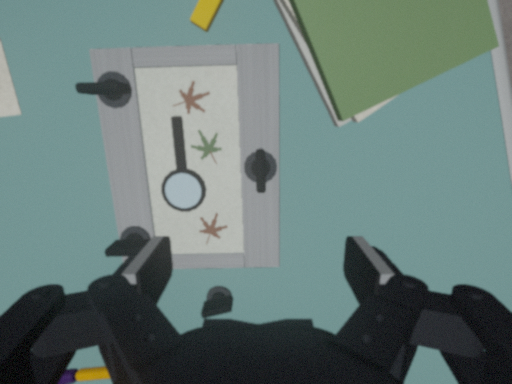

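The wrist view shows the open wing at about (261,171), aligned with the rim between the fingers. Next I measure its top plate from the depth image.

Run:
```python
from h import *
m=eyes.camera_model('wrist'); p,d=snap('wrist','pics/w3.png')
K=np.array([[m['fx'],0,m['cx']],[0,m['fy'],m['cy']],[0,0,1]])
v,u=np.mgrid[130:215,235:290]
n=cv2.undistortPoints(np.stack([u.ravel(),v.ravel()],1)[:,None].astype(float),K,np.array([m['k1'],0,0,0,0.]))[:,0]
z=d[v,u].ravel(); P=(np.c_[n,np.ones(len(n))]*z[:,None])@rot(m['orientation']).T+m['eye']
P=P[z>0]
print(np.histogram(P[:,2],bins=range(0,110,5)))
for lo in(60,72,77):
    s=P[P[:,2]>lo]; s=s[s[:,2]<100]; r=cv2.minAreaRect(s[:,:2].astype(np.float32)); c,w=np.linalg.eigh(np.cov(s[:,:2].T)); print(lo,len(s),s.mean(0),r,np.degrees(np.arctan2(w[1,1],w[0,1])))
cv2.imwrite('pics/c3.png',cv2.resize(p[120:220,200:320,::-1],None,fx=5,fy=5,interpolation=cv2.INTER_CUBIC))
```

```text
(array([ 574,    0,    0,    0,    0,    0,    0,    0,  968, 2205,  173,
          3,    6,    4,    8,   45,  360,    0,    0,    0,    0]), array([  0,   5,  10,  15,  20,  25,  30,  35,  40,  45,  50,  55,  60,
        65,  70,  75,  80,  85,  90,  95, 100, 105]))
60 423 [645.52045218  77.77005283  80.96108376] ((645.173583984375, 76.50360870361328), (43.13554382324219, 9.524566650390625), 69.99856567382812) 70.30613849162756
72 410 [645.31536934  77.17705305  81.43349195] ((645.1949462890625, 76.49513244628906), (43.1330680847168, 9.524788856506348), 69.93191528320312) 70.25648123004434
77 404 [645.21208845  76.90297569  81.54157487] ((645.2020263671875, 76.4814682006836), (43.11170959472656, 9.52489185333252), 69.89925384521484) 70.28653783312363
```

View pics/c3.png

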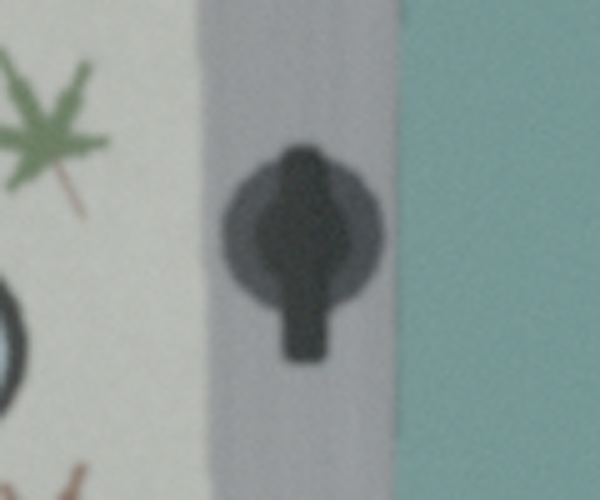

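The plate is at (645.2,76.5), 43x9.5 mm, azimuth 70°, top at about 82 mm. That agrees with the stated sizes, so I'm descending and closing.

move_arm --deltas '[{"ax": 0, "ay": 0, "az": -0.5, "dx": 0.0073, "dy": 0.0018, "dz": 0.02, "claw": 1}, {"ax": 0, "ay": 0, "az": -0.5, "dx": 0.0073, "dy": 0.0018, "dz": 0.045, "claw": 1}, {"ax": 0, "ay": 0, "az": -0.5, "dx": 0.0073, "dy": 0.0018, "dz": 0.075, "claw": 1}, {"ax": 0, "ay": 0, "az": -0.5, "dx": 0.0073, "dy": 0.0018, "dz": 0.105, "claw": 1}, {"ax": 0, "ay": 0, "az": -0.5, "dx": 0.0073, "dy": 0.0018, "dz": 0.135, "claw": 1}, {"ax": 0, "ay": 0, "az": -0.5, "dx": 0.0073, "dy": 0.0018, "dz": 0.155, "claw": 0.5}, {"ax": 0, "ay": 0, "az": -0.5, "dx": 0.0073, "dy": 0.0018, "dz": 0.168, "claw": 0}, {"ax": 0, "ay": 0, "az": -0.5, "dx": 0.0073, "dy": 0.0018, "dz": 0.175, "claw": 0}]'

```text
t: 4.6
tool_pos: [643.8, 76.6, 53.7]
tool_rot: [-179.8, 0.1, 70.4]
wrist_force: [-0.1, 0.0, 0.0]
grip_width: 0.602
grasp_force: 0.0
```

move_arm --deltas '[{"ax": 0, "ay": 0, "az": 0, "dx": 0, "dy": 0, "dz": 0, "claw": -0.3}, {"ax": 0, "ay": 0, "az": 0, "dx": 0, "dy": 0, "dz": 0, "claw": -0.5}, {"ax": 0, "ay": 0, "az": 0, "dx": 0, "dy": 0, "dz": 0, "claw": -1}, {"ax": 0, "ay": 0, "az": 0, "dx": 0, "dy": 0, "dz": 0, "claw": -1}, {"ax": 0, "ay": 0, "az": 0, "dx": 0, "dy": 0, "dz": 0, "claw": -1}, {"ax": 0, "ay": 0, "az": 0, "dx": 0, "dy": 0, "dz": 0, "claw": -1}, {"ax": 0, "ay": 0, "az": 0, "dx": 0, "dy": 0, "dz": 0, "claw": -1}, {"ax": 0, "ay": 0, "az": 0, "dx": 0, "dy": 0, "dz": 0, "claw": -1}]'

```text
t: 5.27
tool_pos: [646.4, 76.5, 57.9]
tool_rot: [179.8, -0.0, 70.3]
wrist_force: [0.0, 0.6, 5.7]
grip_width: 0.105
grasp_force: 60.4
```

Gripped (width 9 mm, 60 N). I'm turning clockwise and following the 4 mm rise.

move_arm --deltas '[{"ax": 0, "ay": 0, "az": 5.6, "dx": 0, "dy": 0, "dz": -0.0013, "claw": -1}, {"ax": 0, "ay": 0, "az": 11.2, "dx": 0, "dy": 0, "dz": -0.002, "claw": -1}, {"ax": 0, "ay": 0, "az": 16.8, "dx": 0, "dy": 0, "dz": -0.003, "claw": -1}, {"ax": 0, "ay": 0, "az": 22.4, "dx": 0, "dy": 0, "dz": -0.0039, "claw": -1}, {"ax": 0, "ay": 0, "az": 28, "dx": 0, "dy": 0, "dz": -0.0045, "claw": -1}, {"ax": 0, "ay": 0, "az": 33.6, "dx": 0, "dy": 0, "dz": -0.005, "claw": -1}, {"ax": 0, "ay": 0, "az": 39.2, "dx": 0, "dy": 0, "dz": -0.005, "claw": -1}, {"ax": 0, "ay": 0, "az": 44.8, "dx": 0, "dy": 0, "dz": -0.005, "claw": -1}]'

```text
t: 5.93
tool_pos: [646.8, 76.1, 62.0]
tool_rot: [179.9, -0.2, 25.2]
wrist_force: [4.0, -1.9, -0.1]
grip_width: 0.104
grasp_force: 59.8
```

move_arm --deltas '[{"ax": 0, "ay": 0, "az": 5.6, "dx": 0, "dy": 0, "dz": 0, "claw": -1}, {"ax": 0, "ay": 0, "az": 11.2, "dx": 0, "dy": 0, "dz": 0, "claw": -1}, {"ax": 0, "ay": 0, "az": 16.8, "dx": 0, "dy": 0, "dz": 0.0004, "claw": -1}, {"ax": 0, "ay": 0, "az": 22.4, "dx": 0, "dy": 0, "dz": 0.001, "claw": -1}, {"ax": 0, "ay": 0, "az": 28, "dx": 0, "dy": 0, "dz": 0.0018, "claw": -1}, {"ax": 0, "ay": 0, "az": 33.6, "dx": 0, "dy": 0, "dz": 0.0026, "claw": -1}, {"ax": 0, "ay": 0, "az": 39.2, "dx": 0, "dy": 0, "dz": 0.0034, "claw": -1}, {"ax": 0, "ay": 0, "az": 44.8, "dx": 0, "dy": 0, "dz": 0.0038, "claw": -1}]'

```text
t: 6.6
tool_pos: [646.8, 75.5, 57.9]
tool_rot: [180.0, -0.2, -19.6]
wrist_force: [3.2, -3.1, 1.6]
grip_width: 0.104
grasp_force: 59.9
```

The turn is done with low forces. I'm releasing and lifting.

move_arm --deltas '[{"ax": 0, "ay": 0, "az": 0, "dx": 0, "dy": 0, "dz": 0, "claw": -1}, {"ax": 0, "ay": 0, "az": 0, "dx": 0, "dy": 0, "dz": 0, "claw": -0.4}, {"ax": 0, "ay": 0, "az": 0, "dx": 0, "dy": 0, "dz": 0, "claw": -0.2}, {"ax": 0, "ay": 0, "az": 0, "dx": 0, "dy": 0, "dz": 0, "claw": 0}, {"ax": 0, "ay": 0, "az": 0, "dx": 0, "dy": 0, "dz": 0, "claw": 0}, {"ax": 0, "ay": 0, "az": 0, "dx": 0, "dy": 0, "dz": 0, "claw": 0}, {"ax": 0, "ay": 0, "az": 0, "dx": 0, "dy": 0, "dz": -0.01, "claw": 0}, {"ax": 0, "ay": 0, "az": 0, "dx": 0, "dy": 0, "dz": -0.03, "claw": 0}]'

```text
t: 7.27
tool_pos: [643.1, 76.8, 85.5]
tool_rot: [179.9, 0.3, -19.3]
wrist_force: [-0.2, 0.2, 0.6]
grip_width: 0.501
grasp_force: 0.0
```

move_arm --deltas '[{"ax": 0, "ay": 0, "az": 0, "dx": 0, "dy": 0, "dz": -0.025, "claw": 0}, {"ax": 0, "ay": 0, "az": 0, "dx": 0, "dy": 0, "dz": -0.05, "claw": 0}, {"ax": 0, "ay": 0, "az": 0, "dx": 0, "dy": 0, "dz": -0.075, "claw": 0}, {"ax": 0, "ay": 0, "az": 0, "dx": 0, "dy": 0, "dz": -0.1, "claw": 0}, {"ax": 0, "ay": 0, "az": 0, "dx": 0, "dy": 0, "dz": -0.125, "claw": 0}, {"ax": 0, "ay": 0, "az": 0, "dx": 0, "dy": 0, "dz": -0.145, "claw": 0}, {"ax": 0, "ay": 0, "az": 0, "dx": 0, "dy": 0, "dz": -0.145, "claw": 0}, {"ax": 0, "ay": 0, "az": 0, "dx": 0, "dy": 0, "dz": -0.145, "claw": 0}]'

```text
t: 7.93
tool_pos: [645.9, 76.6, 234.7]
tool_rot: [-179.9, -0.2, -19.3]
wrist_force: [-0.8, -0.0, -0.6]
grip_width: 0.498
grasp_force: 0.0
```

Run:
```python
from h import *
m=eyes.camera_model('wrist'); p,d=snap('wrist','pics/w4.png')
K=np.array([[m['fx'],0,m['cx']],[0,m['fy'],m['cy']],[0,0,1]])
v,u=np.mgrid[0:384,0:512]
n=cv2.undistortPoints(np.stack([u.ravel(),v.ravel()],1)[:,None].astype(float),K,np.array([m['k1'],0,0,0,0.]))[:,0]
z=d.ravel(); P=(np.c_[n,np.ones(len(n))]*z[:,None])@rot(m['orientation']).T+m['eye']
for c in((645,76.5),(470,48),(530,206)):
    s=P[(z>0)&(np.hypot(P[:,0]-c[0],P[:,1]-c[1])<32)&(P[:,2]>74)&(P[:,2]<95)]
    if len(s)>20: print(c,len(s),s.mean(0),cv2.minAreaRect(s[:,:2].astype(np.float32)))
```

```text
(645, 76.5) 397 [645.9420903   75.38215672  81.41693121] ((645.3593139648438, 75.61927795410156), (9.677177429199219, 43.107322692871094), 70.92462921142578)
```

View pics/w4.png

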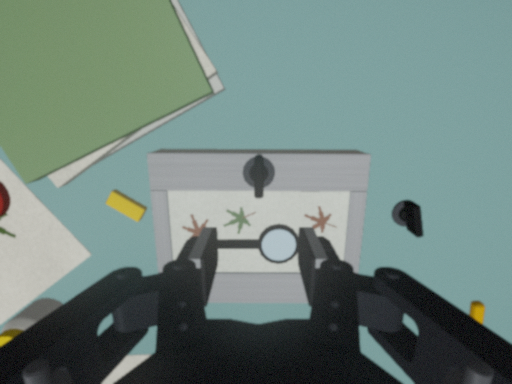

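The wing at (259,175) now points straight across the rim. It has turned about 89° and its top is back at 81.4 mm, so it sits in the detent. The other two fasteners were not touched.

```bash
python3 -c "
from rig import arm; print(arm.job_done())"
```

```text
the job is handed in; nothing more can be done
None
```

I turned the open fastener about 89° clockwise into its locked detent, let go, lifted clear and handed the job in at about 8 s; the two locked ones were not touched, and the hand-in returned no verdict.

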